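# Clear the lid and hold the parts box open

### The arm

A 7-joint arm with a two-finger parallel gripper is mounted at the origin on the work surface. World frame = base frame: x ahead of the robot, y to its left, z up, the work surface at z = 0. Lengths are in m, angles in rad, forces in N, time in s.
With the tool pointing down it reaches from about 0.425 to 0.925 m from the base axis. Payload 6.8 kg.
Tool frame: the origin (TCP) lies at the very end of the fingers, on their centre line; the grasp point (between the pads) lies 19 mm behind it; y points along the fingers, x is the direction in which the jaws open and shut, and the axes are right-handed (so a half turn about y gives the same grasp; the last joint's range is limited). The gripper opens to 85 mm and grips with 20 to 120 N. Pads are 22 mm wide; open, the fingers measure 114 mm over their backs; the gripper's body (76 mm by 85 mm) begins 54 mm behind the grasp point. The pads swing forward as they close: fully open they stand 13 mm farther back than shut.
Start: joints at [-1.304, 0.477, 0.022, 1.555, -0.011, 1.109, -0.083], TCP at [0.247, 0.628, 0.231] pointing down, gripper open.
Joint ranges: [-2.96, 2.96], [-0.34, 2.1], [-1.41, 1.46], [0.24, 2.44], [-1.37, 4.51], [0.17, 1.92], [-2.96, 2.96]. Speed limits (rad/s): [2.39, 2.39, 3.14, 3.14, 3.14, 3.14, 3.14].

### API

Orientations are given as a rotation vector (axis times angle).
In Python, from bench import r, imaging gives the robot as it stands.
- The arm moves only by the shell command python3 -m jog 'ROWS' [FORCE]. ROWS is text: rows parted by semicolons, each of 7 numbers parted by spaces: the turn, a rotation vector about the tool's x, y, z in degrees, then the shift along the tool's x, y, z in mm, then the opening, from 0 (shut) to 1 (fully open). A call has exactly 5 rows; each row shifts and turns the commanded pose from where the row before left it, along the tool's axes as they then stand; what a row does not reach is not made up. A row lasts 1/12 s, in which the tool goes at most 41.7 mm and 7.16 degrees, less where a joint would pass 70% of its speed; a pose out of reach is approached as far as the arm can. A call with a gripper value outside its range is refused whole. The fingers move at their own pace and stop on an object; FORCE is the grip in N (left out, the last holds). Time passes only in rows, so rows that do not move let the fingers close, or fill a call up. It gives the time, the measured TCP pose, the force and the opening at its end, in the units of the state.
- r.get_obs(): the state, without advancing time (a new reading comes with each control period).
- imaging.grab_frame(name): name is "side" or "top"; returns a dict with "color" (420x560x3 uint8, red, green, blue), "z_map" (420x560 float32, m along the optical axis (not along the pixel's ray), 0 where there is no reading), "fx", "fy", "cx", "cy" (pixels), "world_to_cam" (4x4, takes a point from world to camera coordinates). Camera axes: x right, y up, looking along -z (the intrinsics and any distortion apply to the point x, -y, -z); pixel columns grow to the right and rows downward; lengths in m; the calibration is good to about 2 mm. A picture is of the moment at which its call begins.
- r.hand_in(): hands the job in, once; it reports no verdict.
The state is a dict: "clock": time; "joints": joint angles; "qvel": joint speeds; "tau": joint torques, N m; "tcp_pos": TCP position; "orientation": TCP orientation; "contact_force": force on the tool from outside, world axes, zero at the start; "moment": the same for the moment, N m; "grip_width": finger opening in m.
Only numpy, scipy, OpenCV 4.12 (cv2) and the standard library are available. Lean on these libraries where they do the work, as an engineer would, in place of code of your own. Each camera call takes 0.05 s, during which the arm holds its last target.

### The job

The parts basket is standing on the lid of the wooden box: take it by its orange handle, keep it upright with the two parts still in it, and hang it by that handle on the hook of the blue drip stand. Then raise the box's lid by its red front pull to 50 degrees (within 5 either way) so that the mechanic can reach in with both hands; nothing props the lid, so never let it drop, and finish still holding the pull with the gripper, quite still at that angle. Leave everything else on the bench where it is.

Things in the scene. Friction and masses are not known exactly. Their poses are not given: they have to be found in the camera images.
- box: Open-topped pine box fixed to the bench, 200 (x) x 240 (y) x 100 mm high without its lid. Origin: centre of its underside, on the bench. Its -x side is the front (towards the robot, apart from its yaw); its lid is hinged along the top of the +x side.
- lid (a joint): Angle of the wooden lid in rad: 0 shut and level, growing as its front edge rises (50 degrees = 0.873). Stops at 1.35. No stay or spring: at every angle it falls shut under its own weight (about 0.5 kg with the pull, 2 to 4 N at the pull). The lid is a panel 200 x 240 x 12 mm lying on the box rim, top face 112 mm above the bench when shut.
- lid_hinge (a point): Middle of the lid's hinge axis, 106 mm above the bench, at box (100, 0, 106) mm. The axis runs along the box's y.
- pull (a point): Red D-shaped pull in the plane of the lid, fixed to its front edge: a round bar 12 mm thick, 110 mm long along the box's y, 50 mm out from the lid's front edge (44 mm clear gap), a leg back to the lid at each end. Only low things lie under it. This point: middle of the bar, 250 mm from the hinge axis; lid shut, it lies 150 mm in front of the box's centre and 106 mm above the bench. Axes as the lid: x from pull to hinge, y along the bar, z up when shut.
- stand: Fixed drip stand: aluminium drip tray 160 x 160 x 16 mm high on the bench, blue post 16 mm thick and 254 mm high standing 95 mm behind the tray's centre (+x), and a blue hook, round bar 8 mm thick, that runs from the post's top towards -x over the tray. Origin: bench level under the hook's seat. The hook lies in its x-z plane: seat at z = 240 mm (top of the bar), 18 mm long in x; the open end rises to a tip at x = -28, z = 266 mm; towards the post the bar rises to 250 mm.
- hook_seat (a point): Middle of the hook's seat, top of the bar, 240 mm above the bench; axes as stand (the hook's open end points to -x).
- basket: Loose wire basket, about 0.25 kg, 100 (x) x 130 (y) mm, walls 45 mm high, with a rigid upright handle: thin wires 6 mm thick at both ends (y = +-63 mm) rising to a straight orange crossbar along y. Origin: centre of its underside; z up. It starts standing on the shut lid.
- basket_grip (a point): Middle of the orange crossbar of the basket handle, 146 mm above the basket's underside. The crossbar is 10 (x) x 124 (y) x 12 (z) mm with flat sides, free all round; it can be gripped off its middle (say 38 mm to one side) to leave its middle free for the hook. Axes as the basket.
- gear: Loose brass gear blank with steel hub lying in the basket, 34 mm across, 22 mm high, 50 g. Origin: centre of its underside.
- piston: Loose aluminium piston in the basket, 30 mm across, 26 mm high, 40 g. Origin: centre of its underside.
- jar: Bystander: amber glass jar, 54 mm across, 75 mm high. Origin: centre of its underside.
- wrench: Bystander: steel wrench lying flat, 160 mm long along its x.
- can: Bystander: red can, 66 mm across, 120 mm high. Origin: centre of its underside.
- oil: Bystander: yellow bottle with black cap, 72 mm across, 190 mm high. Origin: centre of its underside.
- driver: Bystander: screwdriver with green handle lying flat, 180 mm long along its x.
- tin: Bystander: open steel cup, 70 mm across, 60 mm high, at the back. Origin: centre of its underside.

How it is judged:
On the way, in this order (a step that is already met when the one before it is completed fails the run):
1. the basket hangs by its handle on the hook, let go, parts inside, the lid still shut (contact force between basket and stand above 1 N and contact force between basket and the fingers below 0.1 N and distance between basket_grip and hook_seat below 0.03 m and height (world z) of basket above 0.06 m and angle between basket's own z axis and vertical below 0.45 rad and distance between each of gear, piston and basket below 0.09 m and z of each of gear, piston in the frame of basket below 0.045 m and value of joint lid below 0.05 rad), for 0.3 s.
2. the lid is held by its pull at 50 degrees, within 5 (value of joint lid between 0.785 and 0.96 rad and contact force between the fingers and box above 0.5 N and distance between the grasp point and pull below 0.075 m), for 0.3 s.
At the end, for the whole second after the job is handed in: Gripper holding the pull (over 0.5 N), lid still (under 0.1 rad/s) at 45 to 55 degrees; basket let go, clear of the box, hanging with its crossbar within 30 mm of the hook's seat, 60 mm above the bench, tilted under 26 degrees, slower than 0.1 m/s, both parts in it (all of step 2 and contact force between basket and stand above 1 N and contact force between basket and the fingers below 0.1 N and distance between basket_grip and hook_seat below 0.03 m and height (world z) of basket above 0.06 m and angle between basket's own z axis and vertical below 0.45 rad and distance between each of gear, piston and basket below 0.09 m and z of each of gear, piston in the frame of basket below 0.045 m and velocity of joint lid between -0.1 and 0.1 rad/s and contact force between basket and box below 0.1 N and linear speed of basket below 0.1 m/s); the arm keeps its last pose, push and grip.
It fails at once if the lid is let drop (closing faster than 3 rad/s) (velocity of joint lid below -3 rad/s).
It fails at once if the basket is tipped by more than 45 degrees (angle between basket's own z axis and vertical above 0.785 rad).
It fails at once if a bystander is shifted by more than 40 mm (distance of any of jar, wrench, can, oil, driver, tin from where it was at the start of the episode above 0.04 m).
It fails at once if a standing bystander is knocked over (angle between any of jar, can, oil, tin's own z axis and vertical above 0.6 rad).
It also fails if it takes over 58 s, if anything falls off the work surface, if the arm or the gripper's body presses on something with over 40 N, if the wrist force passes 120 N, or if a joint passes its speed limit or range.

## Working session

There is one attempt and no reset: what is moved stays moved. The work goes in short steps, Python scripts to look and compute and a shell command to move; the robot and the scene stay as the last step left them, time stands still between calls to the robot, and variables do not carry over. Pictures are saved under pics/ and viewed, and the job is handed in when it is done.

```bash
ls; mkdir -p pics; cat > h.py <<'E'
import numpy as np, cv2
from bench import r, imaging
from scipy.spatial.transform import Rotation as R
def grab(n,fn=None):
    f=imaging.grab_frame(n)
    if fn: cv2.imwrite('pics/'+fn,f['color'][:,:,::-1])
    return f
def pts(f):
    z=f['z_map'];H,W=z.shape
    u,v=np.meshgrid(np.arange(W),np.arange(H))
    x=(u-f['cx'])/f['fx']*z; y=-(v-f['cy'])/f['fy']*z
    P=np.stack([x,y,-z,np.ones_like(z)],-1)
    return (P@np.linalg.inv(f['world_to_cam']).T)[...,:3]
E
python3 - <<'E'
from h import *
print(r.get_obs())
for n in('side','top'):
    f=grab(n,n+'0.png'); np.savez(n+'0.npz',**f); print({k:f[k] for k in f if k not in('color','z_map')})
E
```

```text
pics
{'clock': 0.0, 'joints': array([-1.30408142,  0.47779445,  0.0223713 ,  1.55646999, -0.01153039,
        1.1092907 , -0.08307372]), 'qvel': array([-0.00091315, -0.00188093,  0.00028786, -0.00181904,  0.00068932,
       -0.00060094,  0.00122227]), 'tau': array([-1.09942728e-03, -5.96447647e+01,  1.60754833e+00, -2.81193978e+01,
        1.24240288e-02,  9.39383288e-03,  2.11324232e-05]), 'tcp_pos': array([0.24692289, 0.62757099, 0.23032228]), 'orientation': array([-1.36468259, -0.927789  ,  0.93016957]), 'contact_force': array([-0.17984661,  0.47463786, -0.09495669]), 'moment': array([0.0120117 , 0.00194401, 0.04185143]), 'grip_width': 0.0853108705368519}
{'fx': 528.0231022085353, 'fy': 528.0231022085353, 'cx': 280.43926376751216, 'cy': 212.77105831835163, 'world_to_cam': array([[ 0.71247806, -0.70142076,  0.01959393, -0.38997128],
       [ 0.41712819,  0.44582769,  0.79198595, -0.38004875],
       [-0.5642509 , -0.55609943,  0.61022483, -1.35177498],
       [ 0.        ,  0.        ,  0.        ,  1.        ]])}
{'fx': 463.00624782326435, 'fy': 463.00624782326435, 'cx': 278.62444279403246, 'cy': 204.25983440855504, 'world_to_cam': array([[ 1.17592054e-04, -9.99983774e-01, -5.69551127e-03,
         5.85411689e-03],
       [ 9.90663167e-01, -6.59989529e-04,  1.36330682e-01,
        -5.84675951e-01],
       [-1.36332229e-01, -5.65836464e-03,  9.90647014e-01,
        -1.34948925e+00],
       [ 0.00000000e+00,  0.00000000e+00,  0.00000000e+00,
         1.00000000e+00]])}
```

View pics/side0.png

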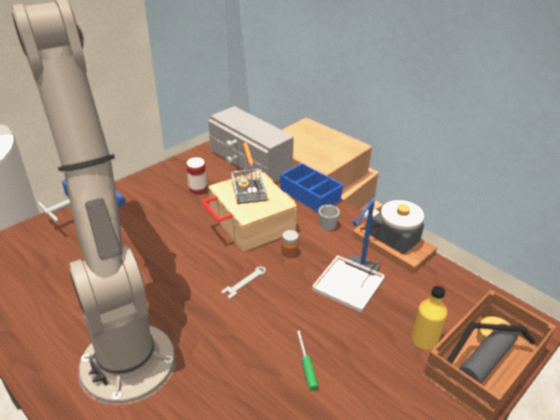

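View pics/top0.png

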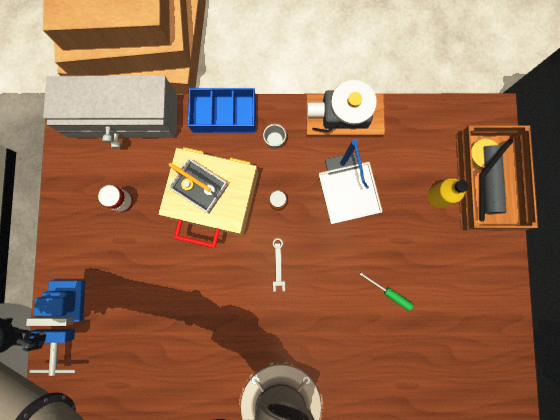

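```bash
python3 - <<'E'
from h import *
out=[]
for n,(a,b,c,d) in {'side':(130,260,190,310),'top':(130,260,150,280)}.items():
    f=np.load(n+'0.npz'); im=f['color'][a:b,c:d,::-1]
    out.append(cv2.resize(im,None,fx=3.2,fy=3.2,interpolation=cv2.INTER_CUBIC)[:416,:384])
f=np.load('top0.npz'); 
g=cv2.resize(f['color'][130:230,310:390,::-1],None,fx=4,fy=4,interpolation=cv2.INTER_CUBIC)
cv2.imwrite('pics/zoom0.png',np.hstack(out)); cv2.imwrite('pics/zoomst.png',np.hstack([g,cv2.resize(np.load('side0.npz')['color'][190:290,310:390,::-1],None,fx=4,fy=4,interpolation=cv2.INTER_CUBIC)]))
for n in('side','top'):
    f=np.load(n+'0.npz');P=pts(f);hsv=cv2.cvtColor(f['color'],cv2.COLOR_RGB2HSV);h,s,v=[hsv[...,i].astype(int) for i in range(3)]
    red=((h<5)|(h>175))&(s>200)&(v>120); 
    org=(h>8)&(h<16)&(s>200)&(v>180)
    blue=(h>100)&(h<125)&(s>150)
    for nm,m in(('red',red),('org',org),('blue',blue)):
        k,l,st,c=cv2.connectedComponentsWithStats(m.astype(np.uint8))
        for i in range(1,k):
            if st[i,4]>25:
                q=P[l==i]; print(n,nm,st[i],c[i].round(),q.min(0).round(3),q.max(0).round(3),np.median(q,0).round(3))
E
```

```text
side blue [ 281  165   61   45 1664] [310. 187.] [-0.326 -0.856  0.   ] [0.943 0.285 1.134] [0.876 0.174 0.044]
top red [174 220  46  28 315] [196. 237.] [ 0.395 -0.002 -0.005] [0.53  0.302 1.417] [0.476 0.241 0.111]
top blue [ 188   88   68   44 2912] [222. 109.] [ 0.395 -0.002 -0.007] [0.941 0.28  1.417] [0.889 0.185 0.012]
top blue [341 140  27  48 211] [354. 157.] [ 0.395 -0.219  0.029] [ 0.723 -0.002  1.417] [ 0.709 -0.192  0.246]
top blue [  34  281   51   41 1581] [ 62. 300.] [ 0.241 -0.002  0.005] [0.395 0.688 1.417] [0.305 0.617 0.064]
top blue [ 30 330  44  13 363] [ 56. 335.] [0.196 0.556 0.072] [0.243 0.688 0.297] [0.215 0.608 0.123]
```

View pics/zoom0.png

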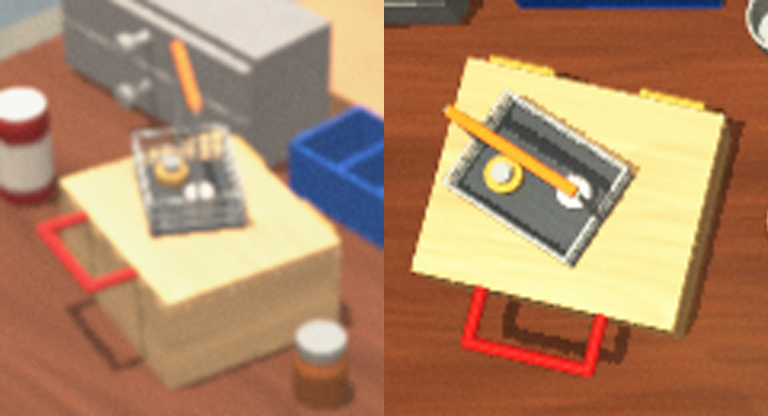

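View pics/zoomst.png

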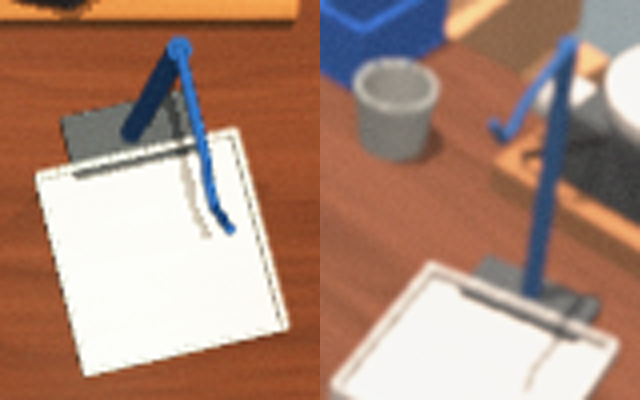

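```bash
cat >> h.py <<'E'
def cast(f,u,v,z):
    T=np.linalg.inv(f['world_to_cam']); d=T[:3,:3]@np.array([(u-f['cx'])/f['fx'],-(v-f['cy'])/f['fy'],-1.]); o=T[:3,3]
    return o+d*(z-o[2])/d[2]
def ray(f,u,v):
    T=np.linalg.inv(f['world_to_cam']); d=T[:3,:3]@np.array([(u-f['cx'])/f['fx'],-(v-f['cy'])/f['fy'],-1.]); return T[:3,3],d/np.linalg.norm(d)
def tri(f,a,g,b):
    o,d=ray(f,*a);p,e=ray(g,*b);n=np.cross(d,e)
    t=np.linalg.solve(np.array([d,-e,n]).T,p-o); return (o+d*t[0]+p+e*t[1])/2,t[2]*np.linalg.norm(n)
def hsv(f):
    q=cv2.cvtColor(f['color'],cv2.COLOR_RGB2HSV).astype(int); return q[...,0],q[...,1],q[...,2]
def comps(m,mn=20):
    k,l,st,c=cv2.connectedComponentsWithStats(m.astype(np.uint8)); return [(l==i) for i in range(1,k) if st[i,4]>=mn]
def rect(m):
    ys,xs=np.nonzero(m); (c,s,a)=cv2.minAreaRect(np.stack([xs,ys],1).astype(np.float32)); b=cv2.boxPoints((c,s,a))
    # ends of long axis
    e=[(b[0]+b[1])/2,(b[1]+b[2])/2,(b[2]+b[3])/2,(b[3]+b[0])/2]
    if np.linalg.norm(e[0]-e[2])>np.linalg.norm(e[1]-e[3]): return c,e[0],e[2]
    return c,e[1],e[3]
E
python3 - <<'E'
from h import *
T=np.load('top0.npz');S=np.load('side0.npz')
res={}
for n,f,(a,b,c,d) in(('top',T,(150,215,160,225)),('side',S,(135,185,235,270))):
    h,s,v=hsv(f); m=(h>6)&(h<19)&(s>170)&(v>150); w=np.zeros_like(m);w[a:b,c:d]=1
    m&=w
    for k in comps(m,15): c=rect(k); print(n,'org',k.sum(),[np.round(x,1) for x in c]); res.setdefault(n,c)
for e in res['top']: print('bar',cast(T,*e,.264).round(4))
print('L',np.linalg.norm(cast(T,*res['top'][1],.264)-cast(T,*res['top'][2],.264)))
e1=sorted(res['top'][1:],key=lambda p:p[0]); e2=sorted(res['side'][1:],key=lambda p:p[1])
for a,b in [(res['top'][0],res['side'][0])]+list(zip(e1,e2)): print('tri',tri(T,a,S,b))
# hook
for n,f,(a,b,c,d) in(('top',T,(135,195,335,375)),('side',S,(195,275,345,380))):
    h,s,v=hsv(f); m=(h>100)&(h<125)&(s>110)&(v>60); w=np.zeros_like(m);w[a:b,c:d]=1;m&=w
    print(n); 
    for y in range(a,b):
        x=np.nonzero(m[y])[0]
        if len(x): print(y,x.min(),x.max(),len(x),end=' | ')
    print()
print('posttop',cast(T,354.5,141.8,.254),'tip',cast(T,368,187.5,.266))
# lid
h,s,v=hsv(T);P=pts(T)
lid=(abs(P[...,2]-.112)<.006)&(v>120)
for k in comps(lid,500):
    ys,xs=np.nonzero(k);c,sz,a=cv2.minAreaRect(np.stack([xs,ys],1).astype(np.float32));b=cv2.boxPoints((c,sz,a)); print('lid',k.sum(),b.round(1).tolist(),[cast(T,*p,.112).round(3).tolist() for p in b])
h2=(abs(P[...,2]-.016)<.006)&(v>190)&(s<40)
for k in comps(h2,500):
    ys,xs=np.nonzero(k);c,sz,a=cv2.minAreaRect(np.stack([xs,ys],1).astype(np.float32));b=cv2.boxPoints((c,sz,a)); print('tray',k.sum(),b.round(1).tolist(),[cast(T,*p,.016).round(3).tolist() for p in b])
E
```

```text
top org 269 [array([167., 161.]), array([167., 150.], dtype=float32), array([167., 172.], dtype=float32)]
top org 108 [array([212.5, 153.5]), array([224. , 153.5], dtype=float32), array([201. , 153.5], dtype=float32)]
bar [0.6654 0.289  0.264 ]
bar [0.6941 0.2899 0.264 ]
bar [0.6368 0.288  0.264 ]
L 0.05738299766268336Traceback (most recent call last):
  File "<stdin>", line 10, in <module>
KeyError: 'side'
```

```bash
python3 - <<'E'
from h import *
T=np.load('top0.npz');S=np.load('side0.npz')
for f,l in((T,[(190,176),(180,170),(205,186),(190,200),(160,155)]),(S,[(249,154),(247,146)])):
    q=np.stack(hsv(f),-1)
    print([q[v,u].tolist() for u,v in l])
res={}
for n,f,(a,b,c,d) in(('top',T,(150,215,160,225)),('side',S,(135,185,235,270))):
    h,s,v=hsv(f); m=(h>6)&(h<19)&(s>185)&(v>215); w=np.zeros_like(m);w[a:b,c:d]=1
    m&=w
    for k in comps(m,15): c=rect(k); print(n,'org',k.sum(),[np.round(x,1) for x in c])
E
```

```text
[[21, 211, 253], [22, 209, 253], [22, 206, 253], [27, 29, 176], [9, 173, 165]]
[[16, 159, 249], [16, 148, 248]]
```

```bash
python3 - <<'E'
from h import *
T=np.load('top0.npz');S=np.load('side0.npz')
res={}
for n,f,(a,b,c,d),(h0,h1,s0,v0) in(('top',T,(155,215,160,225),(16,24,180,215)),('side',S,(135,175,235,262),(11,19,110,215))):
    h,s,v=hsv(f); m=(h>h0)&(h<h1)&(s>s0)&(v>v0); w=np.zeros_like(m);w[a:b,c:d]=1
    m&=w
    for k in comps(m,15): c=rect(k); print(n,'org',k.sum(),[np.round(x,1) for x in c]); res.setdefault(n,c)
for e in res['top']: print('bar',cast(T,*e,.264).round(4))
print('L',np.linalg.norm(cast(T,*res['top'][1],.264)-cast(T,*res['top'][2],.264)))
e1=sorted(res['top'][1:],key=lambda p:p[0]); e2=sorted(res['side'][1:],key=lambda p:p[1])
for a,b in [(res['top'][0],res['side'][0])]+list(zip(e1,e2)): print('tri',tri(T,a,S,b))
for n,f,(a,b,c,d) in(('top',T,(135,195,335,375)),('side',S,(195,275,345,380))):
    h,s,v=hsv(f); m=(h>100)&(h<125)&(s>110)&(v>60); w=np.zeros_like(m);w[a:b,c:d]=1;m&=w
    print(n); 
    for y in range(a,b):
        x=np.nonzero(m[y])[0]
        if len(x): print(y,x.min(),x.max(),len(x),end=' | ')
    print()
print('posttop',cast(T,354.5,141.8,.254),'tip',cast(T,368,187.5,.266))
h,s,v=hsv(T);P=pts(T)
def rr(k):
    ys,xs=np.nonzero(k);c,sz,a=cv2.minAreaRect(np.stack([xs,ys],1).astype(np.float32));return cv2.boxPoints((c,sz,a))
for k in comps((abs(P[...,2]-.112)<.006)&(v>120),500):
    b=rr(k); print('lid',k.sum(),b.round(1).tolist(),[cast(T,*p,.112).round(3).tolist() for p in b])
for k in comps((abs(P[...,2]-.016)<.01)&(v>190)&(s<40),500):
    b=rr(k); print('tray',k.sum(),b.round(1).tolist(),[cast(T,*p,.016).round(3).tolist() for p in b])
E
```

```text
top org 158 [array([188.9, 176.9]), array([169.4, 163.9], dtype=float32), array([208.4, 189.9], dtype=float32)]
side org 67 [array([247.9, 152.9]), array([244.9, 142.7], dtype=float32), array([251., 163.], dtype=float32)]
bar [0.624 0.232 0.264]
bar [0.6577 0.2827 0.264 ]
bar [0.5905 0.1818 0.264 ]
L 0.1211674681850193
tri (array([0.62481363, 0.23297872, 0.25961028]), np.float64(-0.0001491522192655363))
tri (array([0.65765261, 0.28359754, 0.26203118]), np.float64(-0.0014161383428396134))
tri (array([0.59157886, 0.18234307, 0.259413  ]), np.float64(0.0007086395166287014))
top
140 353 356 4 | 141 352 356 5 | 142 352 357 6 | 143 352 356 5 | 144 351 356 6 | 145 350 356 7 | 146 350 356 7 | 147 349 356 8 | 148 349 357 8 | 149 348 357 9 | 150 348 357 8 | 151 347 357 7 | 152 347 357 7 | 153 346 358 9 | 154 346 358 8 | 155 345 358 8 | 156 344 358 8 | 157 343 359 9 | 158 343 359 9 | 159 342 359 9 | 160 342 359 7 | 161 341 360 8 | 162 341 360 8 | 163 341 360 7 | 164 341 360 6 | 165 359 361 3 | 166 359 361 3 | 167 359 361 3 | 168 360 361 2 | 169 360 362 3 | 170 361 362 2 | 171 361 362 2 | 172 36
[... 920 characters left out ...]
367 3 | 242 364 366 3 | 243 364 366 3 | 244 364 366 3 | 245 364 366 3 | 246 364 366 3 | 247 364 365 2 | 248 364 365 2 | 249 364 365 2 | 250 363 365 3 | 251 363 365 3 | 252 363 365 3 | 253 363 364 2 | 254 363 364 2 | 255 363 364 2 | 256 363 364 2 | 257 362 364 3 | 258 362 364 3 | 259 362 364 3 | 260 362 364 3 | 261 361 364 4 | 262 361 364 4 | 263 362 363 2 | 
posttop [ 0.7177811 -0.1912838  0.254    ] tip [ 0.59603771 -0.22066866  0.266     ]
lid 4238 [[153.3000030517578, 233.5], [175.10000610351562, 143.6999969482422], [256.70001220703125, 163.60000610351562], [234.8000030517578, 253.39999389648438]] [[0.492, 0.359, 0.112], [0.752, 0.305, 0.112], [0.693, 0.068, 0.112], [0.436, 0.128, 0.112]]
```

```bash
python3 - <<'E'
from h import *
T=np.load('top0.npz')
c=[(319.5,173.3),(369.8,162.3),(382,211.5),(331.5,224)]
q=np.array([cast(T,*p,.016) for p in c]);print('tray',q.round(3),q.mean(0).round(4),'edges',[np.degrees(np.arctan2(*(q[i]-q[j])[1::-1])).round(1) for i,j in((0,3),(1,2),(0,1),(3,2))],np.linalg.norm(q-np.roll(q,1,0),axis=1))
c=[(175.9,148.75),(256.6,165.9),(242.5,233.75),(158.75,215)]
q=np.array([cast(T,*p,.112) for p in c]);print('lid',q.round(3),q.mean(0).round(4),'edges',[np.degrees(np.arctan2(*(q[i]-q[j])[1::-1])).round(1) for i,j in((0,3),(1,2),(0,1),(3,2))],np.linalg.norm(q-np.roll(q,1,0),axis=1))
h,s,v=hsv(T);m=((h<5)|(h>175))&(s>180)&(v>120);m[:,:165]=0;m[:,230:]=0
k=comps(m,100)[0];ys,xs=np.nonzero(k)
print([ (x,ys[xs==x].max(),ys[xs==x].min()) for x in range(xs.min(),xs.max()+1,2)])
print('pull ends',cast(T,175.5,237,.108),cast(T,215.5,246,.108))
print(R.from_rotvec(r.get_obs()['orientation']).as_matrix().round(3))
from bench import imaging
P=pts(T)
for n,(u,v_) in dict(can=(112,197),jar=(278,199),tin=(274,136),cab=(110,90),cab2=(150,100)).items(): print(n,P[v_,u].round(3))
E
```

```text
tray [[ 0.684 -0.12   0.016]
 [ 0.719 -0.276  0.016]
 [ 0.566 -0.309  0.016]
 [ 0.527 -0.155  0.016]] [ 0.6239 -0.2148  0.016 ] edges [np.float64(12.4), np.float64(12.2), np.float64(102.5), np.float64(103.9)] [0.16049844 0.15945839 0.15659802 0.15881051]
lid [[0.737 0.303 0.112]
 [0.686 0.069 0.112]
 [0.491 0.107 0.112]
 [0.544 0.346 0.112]] [0.6146 0.2061 0.112 ] edges [np.float64(-12.5), np.float64(-11.1), np.float64(77.7), np.float64(77.4)] [0.19772172 0.23957841 0.19913751 0.24438114]
[(174, np.int64(237), np.int64(235)), (176, np.int64(238), np.int64(227)), (178, np.int64(239), np.int64(220)), (180, np.int64(239), np.int64(220)), (182, np.int64(240), np.int64(236)), (184, np.int64(240), np.int64(237)), (186, np.int64(241), np.int64(237)), (188, np.int64(241), np.int64(238)), (190, np.int64(242), np.int64(238)), (192, np.int64(242), np.int64(238)), (194, np.int64(243), np.int64(239)), (196, np.int64(243), np.int64(240)), (198, np.int64(244), np.int64(240)), (200, np.int64(244), np.int64(240)), (202, np.int64(245), np.int64(241)), (204, np.int64(245), np.int64(242)), (206, np.int64(245), np.int64(242)), (208, np.int64(246), np.int64(242)), (210, np.int64(246), np.int64(243)), (212, np.int64(247), np.int64(242)), (214, np.int64(247), np.int64(234)), (216, np.int64(243), np.int64(228)), (218, np.int64(235), np.int64(229))]
pull ends [0.48202334 0.29705088 0.108     ] [0.45661933 0.18332173 0.108     ]
[[ 0.366 -0.    -0.931]
 [ 0.931 -0.002  0.366]
 [-0.002 -1.    -0.   ]]
can [0.595 0.479 0.119]
jar [0.595 0.007 0.078]
tin [ 0.808  0.021 -0.003]
cab [0.897 0.485 0.159]
cab2 [0.866 0.369 0.162]
```

```bash
cat >> h.py <<'E'
def to(x,y,z,jaw=None):
    o=r.get_obs();M=R.from_rotvec(o['orientation']).as_matrix()
    d=(np.array([x,y,z])-o['tcp_pos'])*1000
    a=np.degrees(np.arctan2(M[1,0],M[0,0]))
    print('clk',o['clock'].__round__(2),'tcp',o['tcp_pos'].round(4),'w',round(o['grip_width'],4),'F',o['contact_force'].round(1),'jaw',a.round(1),'ty',M[:,1].round(3))
    print('tool shift mm',(M.T@d).round(1),'norm',np.linalg.norm(d).round(1),'turn about tool y',None if jaw is None else round(a-jaw,1))
E
python3 -m jog '0 0 0 0 -35 0 1;0 0 0 0 -35 0 1;0 0 0 0 -35 0 1;0 7 0 0 0 0 1;0 7 0 0 0 0 1' 80
python3 -c "
from h import *
to(.644,.2626,.33,-33.2)"
```

```text
clock: 0.52
tcp_pos: [0.2476, 0.6292, 0.3392]
orientation: [-1.438, -0.74, 0.735]
contact_force: [-0.1, -1.1, -1.0]
grip_width: 0.085
clk 0.52 tcp [0.2476 0.6292 0.3392] w 0.085 F [-0.1 -1.1 -1. ] jaw 54.2 ty [ 0.001  0.005 -1.   ]
tool shift mm [ -65.5    7.9 -535.9] norm 540.0 turn about tool y 87.4
```

```bash
for i in 1; do python3 -m jog '0 0 0 -4.4 0 -35.7 1;0 0 0 -4.4 0 -35.7 1;0 0 0 -4.4 0 -35.7 1;0 0 0 -4.4 0 -35.7 1;0 0 0 -4.4 0 -35.7 1'
python3 -m jog '0 0 0 -4.4 0 -35.7 1;0 0 0 -4.4 0 -35.7 1;0 0 0 -4.4 0 -35.7 1;0 0 0 -4.4 0 -35.7 1;0 0 0 -4.4 0 -35.7 1'
python3 -m jog '0 0 0 -4.4 0 -35.7 1;0 0 0 -4.4 0 -35.7 1;0 0 0 -4.4 0 -35.7 1;0 0 0 -4.4 0 -20 1;0 7 0 0 0 0 1'
python3 -m jog '0 7 0 0 0 0 1;0 7 0 0 0 0 1;0 7 0 0 0 0 1;0 7 0 0 0 0 1;0 7 0 0 0 0 1'; done
python3 -c "
from h import *
to(.644,.2626,.33,-33.2)"
```

```text
clock: 0.93
tcp_pos: [0.3806, 0.5051, 0.3359]
orientation: [-1.441, -0.742, 0.743]
contact_force: [1.2, -0.2, -0.0]
grip_width: 0.0854
clock: 1.35
tcp_pos: [0.5131, 0.3836, 0.3359]
orientation: [-1.44, -0.742, 0.743]
contact_force: [0.3, 0.9, 1.2]
grip_width: 0.0854
clock: 1.77
tcp_pos: [0.6095, 0.29, 0.3357]
orientation: [-1.478, -0.642, 0.642]
contact_force: [0.1, -1.1, 0.0]
grip_width: 0.0854
clock: 2.18
tcp_pos: [0.6053, 0.2969, 0.3357]
orientation: [-1.565, -0.166, 0.168]
contact_force: [0.1, -1.4, -0.5]
grip_width: 0.0855
clk 2.18 tcp [0.6053 0.2969 0.3357] w 0.0855 F [ 0.1 -1.4 -0.5] jaw 12.2 ty [-0.001 -0.001 -1.   ]
tool shift mm [ 30.6   5.7 -41.7] norm 52.0 turn about tool y 45.4
```

```bash
python3 -m jog '0 7 0 0 0 0 1;0 7 0 0 0 0 1;0 7 0 0 0 0 1;0 7 0 0 0 0 1;0 7 0 0 0 0 1'
python3 -m jog '0 7 0 0 0 0 1;0 3.4 0 0 0 0 1;0 0 0 0 0 0 1;0 0 0 0 0 0 1;0 0 0 0 0 0 1'
python3 -c "
from h import *
to(.644,.2626,.30,-33.2)"
```

```text
clock: 2.6
tcp_pos: [0.6052, 0.297, 0.3357]
orientation: [-1.549, 0.313, -0.312]
contact_force: [0.5, -0.3, -0.7]
grip_width: 0.0852
clock: 3.02
tcp_pos: [0.6054, 0.297, 0.336]
orientation: [-1.524, 0.448, -0.448]
contact_force: [-0.4, -0.1, 0.9]
grip_width: 0.0858
clk 3.02 tcp [0.6054 0.297  0.336 ] w 0.0858 F [-0.4 -0.1  0.9] jaw -32.8 ty [-0. -0. -1.]
tool shift mm [51.1 36.  -8.1] norm 63.0 turn about tool y 0.4
```

Align above, then descend.

```bash
python3 -m jog '0 0 0 25.5 0 -4 1;0 0.4 0 25.6 0 -4 1;0 0 0 0 18 0 1;0 0 0 0 18 0 1;0 0 0 0 0 0 1'
python3 -c "
from h import *
f=grab('top','t1.png');g=grab('side','s1.png')
a=cv2.resize(f['color'][130:230,150:250,::-1],None,fx=4,fy=4);b=cv2.resize(g['color'][100:200,190:290,::-1],None,fx=4,fy=4)
cv2.imwrite('pics/z1.png',np.hstack([a,b]))
to(.644,.2626,.239,-33.2)"
```

```text
clock: 3.43
tcp_pos: [0.6427, 0.2616, 0.2964]
orientation: [-1.526, 0.459, -0.451]
contact_force: [-0.9, 0.2, -0.7]
grip_width: 0.0855
clk 3.53 tcp [0.6437 0.2628 0.2999] w 0.0856 F [0.5 0.5 0.5] jaw -33.2 ty [-0.002 -0.    -1.   ]
tool shift mm [ 0.4 60.9  0.1] norm 60.9 turn about tool y -0.0
```

View pics/z1.png

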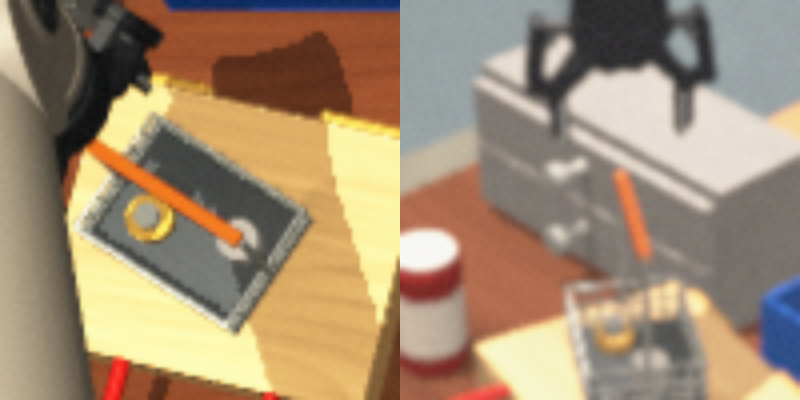

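```bash
python3 -m jog '0 0 0 0 20 0 1;0 0 0 0 20 0 1;0 0 0 0 20 0 1;0 0 0 0 1 0 1;0 0 0 0 0 0 1'
python3 -m jog '0 0 0 0 0 0 0;0 0 0 0 0 0 0;0 0 0 0 0 0 0;0 0 0 0 0 0 0;0 0 0 0 0 0 0' 80
python3 -m jog '0 0 0 0 0 0 0;0 0 0 0 0 0 0;0 0 0 0 0 0 0;0 0 0 0 0 0 0;0 0 0 0 0 0 0'
python3 -c "
from h import *
to(.644,.2626,.239,-33.2)"
```

```text
clock: 3.95
tcp_pos: [0.6439, 0.2631, 0.2397]
orientation: [-1.523, 0.455, -0.454]
contact_force: [0.5, -0.0, 1.0]
grip_width: 0.0857
clock: 4.37
tcp_pos: [0.6444, 0.2627, 0.24]
orientation: [-1.522, 0.454, -0.455]
contact_force: [-0.2, 0.7, -0.1]
grip_width: 0.0256
clock: 4.78
tcp_pos: [0.6446, 0.2626, 0.2396]
orientation: [-1.522, 0.454, -0.456]
contact_force: [1.9, 0.7, 1.9]
grip_width: 0.0085
clk 4.78 tcp [0.6446 0.2626 0.2396] w 0.0085 F [1.9 0.7 1.9] jaw -33.3 ty [ 0.001  0.    -1.   ]
tool shift mm [-0.5  0.6 -0.3] norm 0.8 turn about tool y -0.1
```

```bash
python3 -m jog '0 0 0 0 -4 0 0;0 0 0 0 -8 0 0;0 0 0 0 -12 0 0;0 0 0 0 -12 0 0;0 0 0 0 -6 0 0'
python3 -c "
from h import *
f=grab('top','t2.png');g=grab('side','s2.png')
a=cv2.resize(f['color'][130:230,150:250,::-1],None,fx=4,fy=4);b=cv2.resize(g['color'][100:200,190:290,::-1],None,fx=4,fy=4)
cv2.imwrite('pics/z2.png',np.hstack([a,b]))
to(.644,.2626,.281,-33.2)"
```

```text
clock: 5.2
tcp_pos: [0.6449, 0.2627, 0.284]
orientation: [-1.521, 0.453, -0.456]
contact_force: [0.7, -0.4, -2.8]
grip_width: 0.0087
clk 5.3 tcp [0.6451 0.2627 0.2836] w 0.0083 F [ 0.1 -0.7 -3.4] jaw -33.3 ty [ 0.003  0.002 -1.   ]
tool shift mm [-0.9  2.6 -0.7] norm 2.9 turn about tool y -0.1
```

View pics/z2.png

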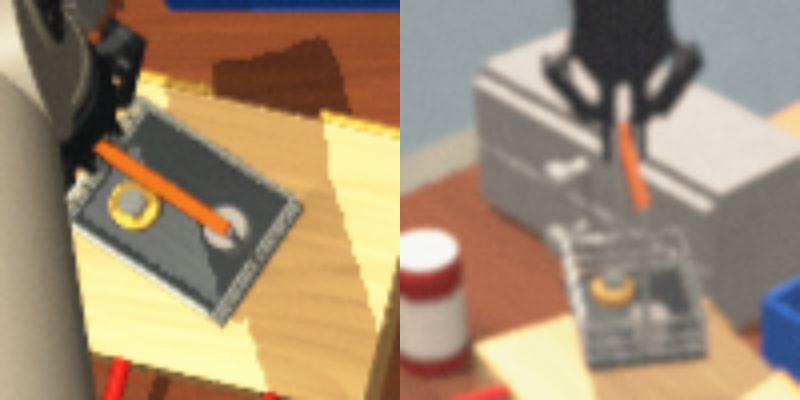

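```bash
python3 -m jog '0 -2 0 0 0 0 0;0 -5 0 0 0 0 0;0 -5 0 0 0 0 0;0 -5 0 0 0 0 0;0 -6 0 0 0 0 0'
python3 -m jog '0 -6 0 0 0 0 0;0 -5 0 0 0 0 0;0 -5 0 0 0 0 0;0 -5 0 0 0 0 0;0 -2.3 0 0 0 0 0'
python3 -c "
from h import *
to(.4995,-.2057,.285,13)"
```

```text
clock: 5.72
tcp_pos: [0.6438, 0.2625, 0.2808]
orientation: [-1.567, 0.138, -0.137]
contact_force: [0.2, 0.5, -3.4]
grip_width: 0.0083
clock: 6.13
tcp_pos: [0.6438, 0.2624, 0.2808]
orientation: [-1.563, -0.181, 0.183]
contact_force: [-0.5, -0.2, -3.6]
grip_width: 0.0085
clk 6.13 tcp [0.6438 0.2624 0.2808] w 0.0085 F [-0.5 -0.2 -3.6] jaw 13.3 ty [-0.001 -0.    -1.   ]
tool shift mm [-247.9   -3.9 -422.4] norm 489.8 turn about tool y 0.3
```

```bash
python3 -m jog '0 0 0 -4 0 -7 0;0 0 0 -7 -1 -12 0;0 0 0 -10 -1 -17 0;0 0 0 -12.5 -1 -21.5 0;0 0 0 -14 -1 -24 0'
python3 -m jog '0 0 0 -14 0 -24 0;0 0 0 -14 0 -24 0;0 0 0 -14 0 -24 0;0 0 0 -14 0 -24 0;0 0 0 -14 0 -24 0'
python3 -m jog '0 0 0 -14 0 -24 0;0 0 0 -14 0 -24 0;0 0 0 -14 0 -24 0;0 0 0 -14 0 -24 0;0 0 0 -14 0 -24 0'
python3 -m jog '0 0 0 -14 0 -24 0;0 0 0 -14 0 -24 0;0 0 0 -12 0 -21 0;0 0 0 -10 0 -17 0;0 0 0 -7 0 -12 0'
python3 -c "
from h import *
f=grab('top','t3.png');g=grab('side','s3.png')
a=cv2.resize(f['color'][120:270,280:410,::-1],None,fx=3,fy=3);b=cv2.resize(g['color'][160:310,270:400,::-1],None,fx=3,fy=3)
cv2.imwrite('pics/z3.png',np.hstack([a,b]))
to(.4995,-.2057,.285,13)"
```

```text
clock: 6.55
tcp_pos: [0.6153, 0.1708, 0.285]
orientation: [-1.564, -0.177, 0.178]
contact_force: [0.8, -0.1, -3.2]
grip_width: 0.0084
clock: 6.97
tcp_pos: [0.5735, 0.0368, 0.2853]
orientation: [-1.564, -0.176, 0.176]
contact_force: [-0.1, -0.7, -2.7]
grip_width: 0.0082
clock: 7.38
tcp_pos: [0.5319, -0.0955, 0.2853]
orientation: [-1.563, -0.176, 0.176]
contact_force: [0.1, -1.0, -3.7]
grip_width: 0.0084
clock: 7.8
tcp_pos: [0.4977, -0.2048, 0.2854]
orientation: [-1.564, -0.173, 0.174]
contact_force: [0.4, -0.1, -4.4]
grip_width: 0.0084
clk 7.9 tcp [ 0.4976 -0.2055  0.2855] w 0.0087 F [-0.3  0.5 -3.4] jaw 12.6 ty [-0.    -0.001 -1.   ]
tool shift mm [ 1.8  0.5 -0.7] norm 2.0 turn about tool y -0.4
```

View pics/z3.png

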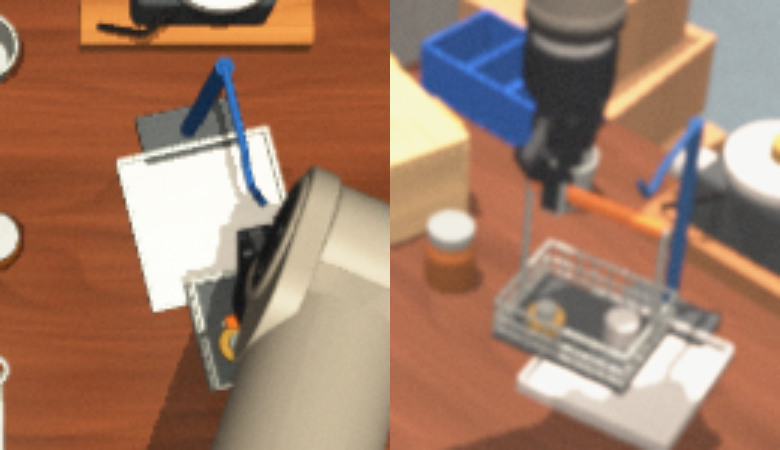

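```bash
python3 -c "
from h import *
g=np.load('side0.npz')
M=R.from_rotvec(r.get_obs()['orientation']).as_matrix();p=r.get_obs()['tcp_pos']
e=p-M[:,2]*.098+[0,0,.0195]
print('exp end',e.round(4)); 
for z in(.295,.305,.315):print(cast(g,361.7,239.3,z))
to(.6164,-.1787,.285,13)"
```

```text
exp end [ 0.5189 -0.3011  0.3051]
[ 0.51985517 -0.30403597  0.295     ]
[ 0.50976335 -0.3106164   0.305     ]
[ 0.49967153 -0.31719683  0.315     ]
clk 7.9 tcp [ 0.4976 -0.2055  0.2855] w 0.0087 F [-0.3  0.5 -3.4] jaw 12.6 ty [-0.    -0.001 -1.   ]
tool shift mm [121.8   0.4   0.3] norm 121.8 turn about tool y -0.4
```

```bash
python3 -m jog '0 0 0 8 0 0 0;0 0 0 14 0 0 0;0 0 0 18 0 0 0;0 0 0 18 0 0 0;0 0 0 18 0 0 0'
python3 -m jog '0 0 0 18 0 0 0;0 0 0 14 0 0 0;0 0 0 9 0 0 0;0 0 0 5 0 0 0;0 0 0 0 0 0 0'
python3 -c "
from h import *
f=grab('top','t4.png');g=grab('side','s4.png')
a=cv2.resize(f['color'][120:270,280:410,::-1],None,fx=3,fy=3);b=cv2.resize(g['color'][160:310,290:420,::-1],None,fx=3,fy=3)
cv2.imwrite('pics/z4.png',np.hstack([a,b]))
to(.6164,-.1787,.227,13)"
```

```text
clock: 8.32
tcp_pos: [0.5759, -0.182, 0.2851]
orientation: [-1.562, -0.18, 0.18]
contact_force: [0.8, 0.0, -2.2]
grip_width: 0.0087
clock: 8.73
tcp_pos: [0.6202, -0.1724, 0.2848]
orientation: [-1.563, -0.18, 0.18]
contact_force: [0.2, -0.3, -4.0]
grip_width: 0.0084
clk 8.83 tcp [ 0.6187 -0.1738  0.2851] w 0.0083 F [-0.8 -0.2 -2.9] jaw 13.0 ty [-0.001 -0.    -1.   ]
tool shift mm [-3.3 58.1 -4.2] norm 58.4 turn about tool y 0.0
```

View pics/z4.png

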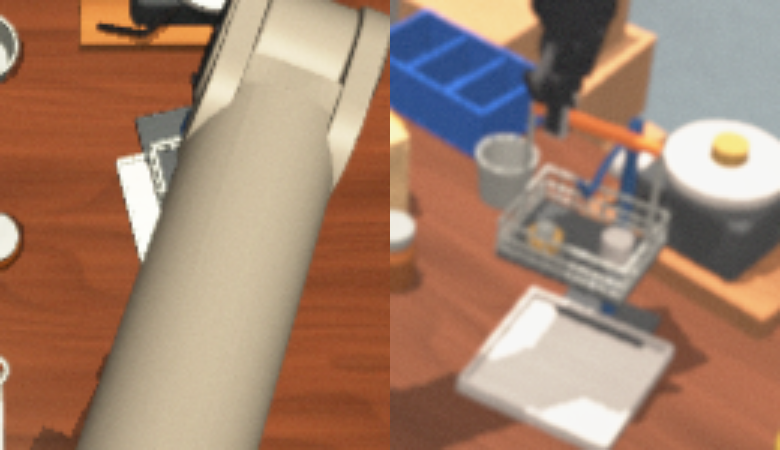

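```bash
python3 -m jog '0 0 0 -3.3 0 -4.2 0;0 0 0 0 10 0 0;0 0 0 0 14 0 0;0 0 0 0 14 0 0;0 0 0 0 10 0 0'
python3 -m jog '0 0 0 0 2 0 0;0 0 0 0 2 0 0;0 0 0 0 2 0 0;0 0 0 0 0 0 0;0 0 0 0 0 0 0'
python3 -c "
from h import *
g=grab('side','s5.png')
b=cv2.resize(g['color'][170:300,290:420,::-1],None,fx=4,fy=4)
cv2.imwrite('pics/z5.png',b)
to(.6164,-.1787,.2265,13)"
```

```text
clock: 9.25
tcp_pos: [0.6158, -0.1789, 0.2356]
orientation: [-1.563, -0.176, 0.179]
contact_force: [0.2, 0.4, -3.4]
grip_width: 0.0084
clock: 9.67
tcp_pos: [0.6174, -0.1787, 0.2319]
orientation: [-1.564, -0.179, 0.178]
contact_force: [-0.9, 0.2, -3.3]
grip_width: 0.0087
clk 9.72 tcp [ 0.6174 -0.1787  0.2319] w 0.0084 F [ 0.3  0.7 -3.5] jaw 13.0 ty [ 0.001 -0.    -1.   ]
tool shift mm [-1.   5.4  0.2] norm 5.5 turn about tool y 0.0
```

View pics/z5.png

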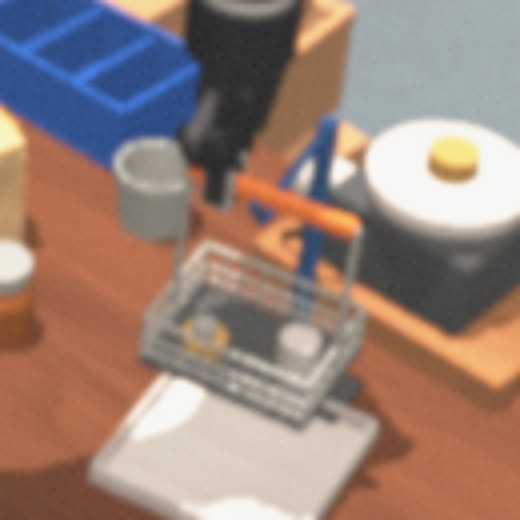

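```bash
python3 -c "
from h import *
g=np.load('side0.npz')
def pr(p):
    q=g['world_to_cam']@np.append(p,1); return np.array([g['cx']+g['fx']*q[0]/-q[2], g['cy']-g['fy']*q[1]/-q[2]])
c,s=np.cos(np.radians(13)),np.sin(np.radians(13))
S=lambda x,y,z: np.array([.6245+c*x-s*y,-.214+s*x+c*y,z])
for n,p in dict(tip=S(-.028,0,.266),seat0=S(-.009,0,.24),seat1=S(.009,0,.24),post=S(.095,0,.254),barmid=S(0,0,.2515),barR=S(0,-.062,.2515),barL=S(0,.062,.2515)).items(): print(n,pr(p).round(1),((pr(p)-[290,170])*4).round())
"
```

```text
tip [353.9 219.7] [256. 199.]
seat0 [356.  223.6] [264. 214.]
seat1 [358.9 220.2] [275. 201.]
post [372.7 200.6] [331. 123.]
barmid [357.9 218.6] [272. 194.]
barR [379.  226.6] [356. 227.]
barL [337.6 210.8] [190. 163.]
```

```bash
python3 -m jog '0 0 0 0 1.5 0 0;0 0 0 0 1.5 0 0;0 0 0 0 1 0 0;0 0 0 0 0 0 0;0 0 0 0 0 0 0'
python3 -m jog '0 0 0 0 1 0 0;0 0 0 0 1 0 0;0 0 0 0 0.5 0 0;0 0 0 0 0 0 0;0 0 0 0 0 0 0'
```

```text
clock: 10.13
tcp_pos: [0.6172, -0.1785, 0.2276]
orientation: [-1.563, -0.179, 0.178]
contact_force: [-0.7, -0.1, -1.8]
grip_width: 0.0083
clock: 10.55
tcp_pos: [0.6175, -0.1785, 0.2266]
orientation: [-1.563, -0.18, 0.177]
contact_force: [-5.1, 3.7, 9.5]
grip_width: 0.0083
```

```bash
python3 -m jog '0 0 0 0 -0.6 0 0;0 0 0 -2 0 0 0;0 0 0 0 0 0 0;0 0 0 0 0 0 0;0 0 0 0 0 0 0' 40
python3 -m jog '0 0 0 0 0 0 0.12;0 0 0 0 0 0 0.16;0 0 0 0 0 0 0.2;0 0 0 0 0 0 0.25;0 0 0 0 0 0 0.3'
python3 -m jog '0 0 0 0 0 0 0.35;0 0 0 0 0 0 0.4;0 0 0 0 0 0 0.45;0 0 0 0 0 0 0.5;0 0 0 0 0 0 0.5'
python3 -c "
from h import *
g=grab('side','s6.png')
b=cv2.resize(g['color'][170:300,290:420,::-1],None,fx=4,fy=4)
cv2.imwrite('pics/z6.png',b)
to(.6164,-.1787,.2265,13)"
```

```text
clock: 10.97
tcp_pos: [0.6167, -0.1788, 0.2268]
orientation: [-1.564, -0.182, 0.176]
contact_force: [0.2, 2.4, 6.9]
grip_width: 0.008
clock: 11.38
tcp_pos: [0.6148, -0.1792, 0.225]
orientation: [-1.563, -0.178, 0.179]
contact_force: [0.0, -0.9, -0.5]
grip_width: 0.0257
clock: 11.8
tcp_pos: [0.6152, -0.179, 0.2254]
orientation: [-1.563, -0.179, 0.178]
contact_force: [0.6, -0.8, -0.3]
grip_width: 0.0429
clk 11.85 tcp [ 0.6151 -0.179   0.2254] w 0.0428 F [-0.5 -0.4  0. ] jaw 13.0 ty [ 0. -0. -1.]
tool shift mm [ 1.3 -1.1  0. ] norm 1.7 turn about tool y 0.0
```

View pics/z6.png

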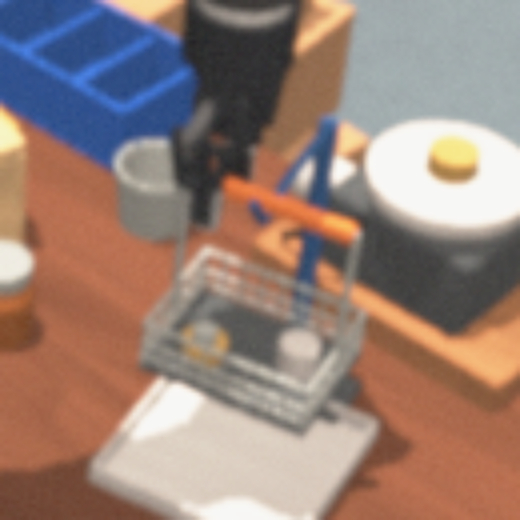

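```bash
python3 -m jog '0 0 0 0 -5 0 0.5;0 0 0 0 -12 0 0.5;0 0 0 0 -20 0 0.5;0 0 0 0 -30 0 0.5;0 0 0 0 -30 0 0.5'
python3 -m jog '0 0 0 0 -15 0 0.5;0 0 0 0 0 0 0.5;0 0 0 0 0 0 0.5;0 0 0 0 0 0 0.5;0 0 0 0 0 0 0.5'
python3 -c "
from h import *
g=grab('side','s7.png')
b=cv2.resize(g['color'][170:300,290:420,::-1],None,fx=4,fy=4)
cv2.imwrite('pics/z7.png',b)
to(.469,.239,.33,-12.3)"
```

```text
clock: 12.27
tcp_pos: [0.6147, -0.1791, 0.3241]
orientation: [-1.563, -0.178, 0.179]
contact_force: [0.8, -0.7, 0.0]
grip_width: 0.0428
clock: 12.68
tcp_pos: [0.6146, -0.1787, 0.3363]
orientation: [-1.563, -0.177, 0.18]
contact_force: [0.8, 0.5, 0.2]
grip_width: 0.0428
clk 12.73 tcp [ 0.6146 -0.1787  0.3362] w 0.043 F [0.3 0.1 0.2] jaw 13.0 ty [-0.002  0.    -1.   ]
tool shift mm [-47.6   6.7 439.8] norm 442.4 turn about tool y 25.3
```

View pics/z7.png

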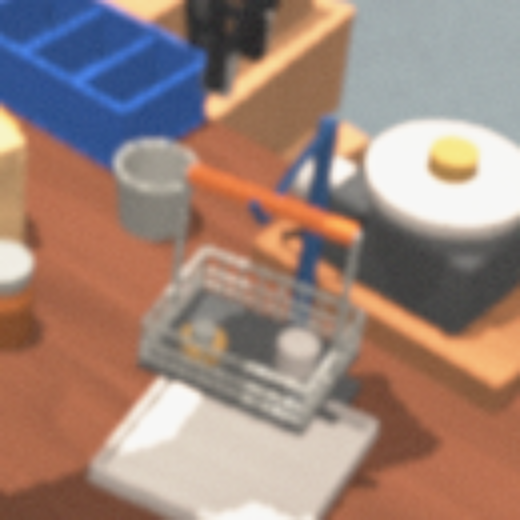

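```bash
python3 -m jog '0 0 0 0 0 10 0.5;0 0 0 -3 0 20 0.5;0 0 0 -6 0 30 0.5;0 0 0 -7 0 30 0.5;0 0 0 -7 0 30 0.5'
python3 -m jog '0 0 0 -7 0 30 0.5;0 0 0 -7 0 30 0.5;0 0 0 -7 0 30 0.5;0 0 0 -7 0 30 0.5;0 0 0 -7 0 30 0.5'
python3 -m jog '0 0 0 -7 0 30 0.5;0 0 0 -7 0 30 0.5;0 0 0 -7 0 30 0.5;0 7 0 0 0 0 0.5;0 7 0 0 0 0 0.5'
python3 -m jog '0 7 0 0 0 0 0.5;0 4.3 0 0 0 0 0.5;0 0 0 0 0 0 0.5;0 0 0 0 0 0 0.5;0 0 0 0 0 0 0.5'
python3 -c "
from h import *
to(.44,.245,.30,-12.3); print(r.get_obs()['joints'].round(3))"
```

```text
clock: 13.15
tcp_pos: [0.5645, -0.0655, 0.3366]
orientation: [-1.563, -0.177, 0.18]
contact_force: [1.0, -0.1, -0.2]
grip_width: 0.0426
clock: 13.57
tcp_pos: [0.4962, 0.0727, 0.337]
orientation: [-1.563, -0.178, 0.18]
contact_force: [0.7, 0.5, 0.3]
grip_width: 0.0427
clock: 13.98
tcp_pos: [0.4553, 0.1565, 0.3369]
orientation: [-1.571, 0.014, -0.013]
contact_force: [-0.0, -0.6, 0.8]
grip_width: 0.0423
clock: 14.4
tcp_pos: [0.4567, 0.1541, 0.3372]
orientation: [-1.565, 0.167, -0.166]
contact_force: [-0.0, 0.2, -1.0]
grip_width: 0.0424
clk 14.4 tcp [0.4567 0.1541 0.3372] w 0.0424 F [-0.   0.2 -1. ] jaw -12.1 ty [-0. -0. -1.]
tool shift mm [-35.4  37.2  85.4] norm 99.7 turn about tool y 0.2
[-0.775  0.051  0.338  1.878 -0.018  1.216 -0.643]
```

```bash
python3 -m jog '0 0 0 -9 9 21 0.5;0 0 0 -9 9 21 0.5;0 0 0 -9 9 21 0.5;0 0 0 -9 9 21 0.5;0 0 -6 0 0 0 0.5'
python3 -m jog '0 0 -7 0 0 0 0.5;0 0 -7 0 0 0 0.5;0 0 -7 0 0 0 0.5;0 0 -7 0 0 0 0.5;0 0 -6 0 0 0 0.5'
python3 -c "
from h import *
ty=np.array([.643*.977,-.643*.213,-.766]);p=np.array([.469,.2395,.106])-.081*ty
print(p)
to(*p,-12.3); print(r.get_obs()['joints'].round(3))"
```

```text
clock: 14.82
tcp_pos: [0.4401, 0.2468, 0.2992]
orientation: [-1.576, 0.085, -0.247]
contact_force: [0.1, -0.9, -0.4]
grip_width: 0.043
clock: 15.23
tcp_pos: [0.4393, 0.2441, 0.302]
orientation: [-1.569, -0.378, -0.7]
contact_force: [0.9, 0.1, -0.8]
grip_width: 0.0429
[0.41811491 0.25059368 0.168046  ]
clk 15.23 tcp [0.4393 0.2441 0.302 ] w 0.0429 F [ 0.9  0.1 -0.8] jaw -12.2 ty [ 0.619 -0.133 -0.774]
tool shift mm [-101.9   89.7    1.9] norm 135.8 turn about tool y 0.1
[-1.098 -0.036  0.048  2.224  0.861  0.921 -1.793]
```

```bash
python3 -m jog '0 0 5 0 0 0 0.5;0 0 3.7 0 0 0 0.5;0 0 0 0 0 0 0.5;0 0 0 0 0 0 0.5;0 0 0 0 0 0 0.5'
python3 -c "
from h import *
f=grab('top','t8.png')
b=cv2.resize(f['color'][120:280,130:270,::-1],None,fx=3.5,fy=3.5)
cv2.imwrite('pics/z8.png',b)
to(.4294,.2481,.1762,-12.3); print(r.get_obs()['joints'].round(3))"
```

```text
clock: 15.65
tcp_pos: [0.4396, 0.2429, 0.3009]
orientation: [-1.584, -0.25, -0.582]
contact_force: [-0.7, 0.3, -0.7]
grip_width: 0.0424
clk 15.7 tcp [0.4394 0.243  0.3007] w 0.0429 F [-0.2  1.   0. ] jaw -12.2 ty [ 0.492 -0.11  -0.864]
tool shift mm [-72.1 102.1   3.2] norm 125.0 turn about tool y 0.1
[-1.058 -0.034  0.111  2.151  0.635  0.906 -1.532]
```

View pics/z8.png

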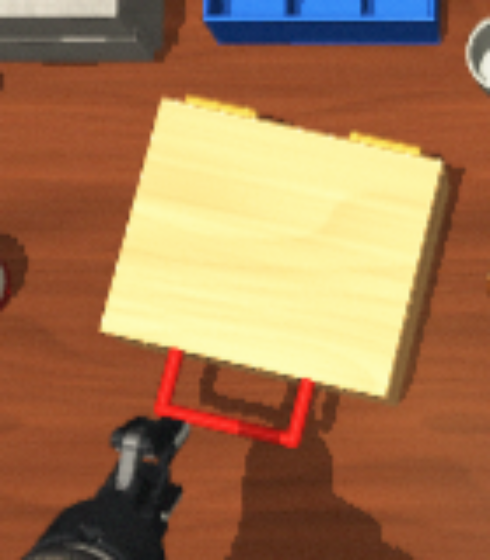

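```bash
python3 -m jog '0 0 0 -18 25 0.8 0.5;0 0 0 -18 25 0.8 0.5;0 0 0 -18 26 0.8 0.5;0 0 0 -18 26 0.8 0.5;0 0 0 0 0 0 0.5'
python3 -c "
from h import *
f=grab('top','t9.png');g=grab('side','s9.png')
b=np.hstack([cv2.resize(x['color'][s][:,:,::-1],None,fx=4,fy=4) for x,s in((f,np.s_[190:290,140:240]),(g,np.s_[160:260,160:260]))])
cv2.imwrite('pics/z9.png',b)
to(.4294+.4885*.1,.2481-.1065*.1,.1762-.0866,-12.3); print(r.get_obs()['joints'].round(3))"
```

```text
clock: 16.12
tcp_pos: [0.4267, 0.2461, 0.1715]
orientation: [-1.592, -0.249, -0.574]
contact_force: [-0.9, -0.6, -0.9]
grip_width: 0.0425
clk 16.22 tcp [0.4292 0.2479 0.1763] w 0.0428 F [0.1 0.4 0.9] jaw -12.1 ty [ 0.491 -0.112 -0.864]
tool shift mm [ -0.3 100.1   0.7] norm 100.2 turn about tool y 0.2
[-1.074  0.154  0.111  2.299  0.834  0.657 -1.846]
```

View pics/z9.png

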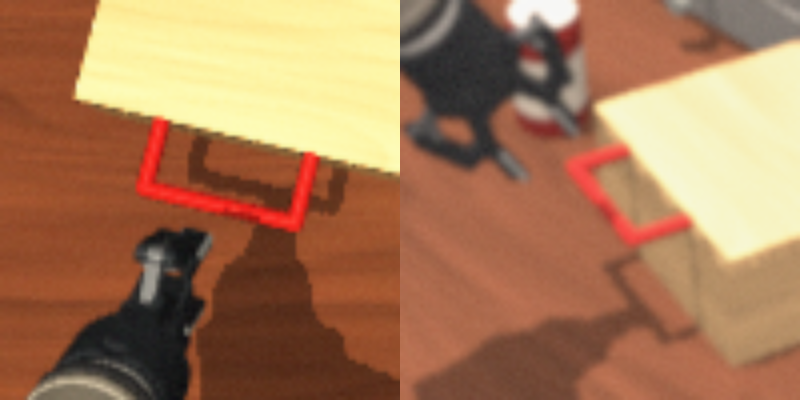

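```bash
python3 -c "
from h import *
def pr(g,p):
    q=g['world_to_cam']@np.append(p,1); return np.array([g['cx']+g['fx']*q[0]/-q[2], g['cy']-g['fy']*q[1]/-q[2]])
T=np.load('top0.npz');S=np.load('side0.npz')
o=r.get_obs();M=R.from_rotvec(o['orientation']).as_matrix();p=o['tcp_pos']
for n,q in dict(tcp=p,tipf=p+M[:,0]*.021-M[:,1]*.006,tipb=p-M[:,0]*.021-M[:,1]*.006,goal=p+M[:,1]*.081).items(): print(n,((pr(T,q)-[140,190])*4).round(),((pr(S,q)-[160,160])*4).round()+[400,0])
"
```

```text
tcp [190. 260.] [551. 147.]
tipf [191. 237.] [567. 125.]
tipb [184. 292.] [526. 161.]
goal [224. 207.] [604. 203.]
```

```bash
python3 -m jog '0 0 0 0 15 0 0.5;0 0 0 0 25 0 0.5;0 0 0 0 25 0 0.5;0 0 0 0 20 0 0.5;0 0 0 0 5 0 0.5'
python3 -m jog '0 0 0 0 10 0 0.5;0 0 0 0 0 0 0.5;0 0 0 0 0 0 0.5;0 0 0 0 0 0 0.5;0 0 0 0 0 0 0.5'
python3 -c "
from h import *
f=grab('top','t10.png');g=grab('side','s10.png')
b=np.hstack([cv2.resize(x['color'][s][:,:,::-1],None,fx=4,fy=4) for x,s in((f,np.s_[190:290,140:240]),(g,np.s_[160:260,160:260]))])
cv2.imwrite('pics/z10.png',b)
to(.4294+.4885*.1,.2481-.1065*.1,.1762-.0866,-12.3); print(r.get_obs()['joints'].round(3))"
```

```text
clock: 16.63
tcp_pos: [0.4758, 0.2383, 0.0993]
orientation: [-1.583, -0.25, -0.583]
contact_force: [-0.8, -0.1, 0.7]
grip_width: 0.0425
clock: 17.05
tcp_pos: [0.479, 0.2381, 0.0915]
orientation: [-1.581, -0.25, -0.582]
contact_force: [0.8, 0.7, -0.2]
grip_width: 0.0427
clk 17.15 tcp [0.4789 0.2378 0.0911] w 0.0425 F [-0.4 -0.5 -0.1] jaw -12.3 ty [ 0.492 -0.108 -0.864]
tool shift mm [-1.2  1.  -0.5] norm 1.7 turn about tool y -0.0
[-1.038  0.376  0.212  2.303  1.108  0.428 -2.083]
```

View pics/z10.png

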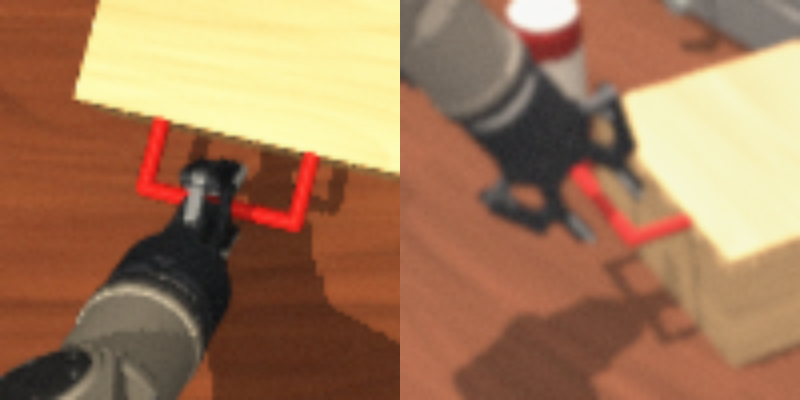

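```bash
python3 -m jog '0 0 0 0 0 0 0;0 0 0 0 0 0 0;0 0 0 0 0 0 0;0 0 0 0 0 0 0;0 0 0 0 0 0 0' 50
python3 -m jog '0 0 0 0 0 0 0;0 0 0 0 0 0 0;0 0 0 0 0 0 0;0 0 0 0 0 0 0;0 0 0 0 0 0 0'
python3 -c "
from h import *
o=r.get_obs();M=R.from_rotvec(o['orientation']).as_matrix();p=o['tcp_pos']
to(.4789,.2378,.0911,-12.3)
bar=p-M[:,1]*.019;print('bar',bar)
b=np.array([.9770,-.2130,0])
prev=0
for d in range(0,51,5):
    a=np.radians(d); w=b*.25*(1-np.cos(a))+np.array([0,0,.25*np.sin(a)])
    t=M.T@w*1000; print(d,t.round(1),(t-prev).round(1)); prev=t
"
```

```text
clock: 17.57
tcp_pos: [0.4792, 0.2373, 0.0908]
orientation: [-1.583, -0.249, -0.582]
contact_force: [-1.8, -1.1, 6.3]
grip_width: 0.0105
clock: 17.98
tcp_pos: [0.4792, 0.2373, 0.0908]
orientation: [-1.583, -0.249, -0.582]
contact_force: [-2.5, 0.2, 6.4]
grip_width: 0.0103
clk 17.98 tcp [0.4792 0.2373 0.0908] w 0.0103 F [-2.5  0.2  6.4] jaw -12.3 ty [ 0.492 -0.11  -0.864]
tool shift mm [-0.2 -0.5  0.5] norm 0.7 turn about tool y -0.0
bar [0.46983222 0.23935864 0.10718873]
0 [0. 0. 0.] [0. 0. 0.]
5 [ 11.8 -18.3  -0. ] [ 11.8 -18.3  -0. ]
10 [ 25.2 -35.6  -0.1] [ 13.4 -17.2  -0. ]
15 [ 40.  -51.6  -0.1] [ 14.8 -16.   -0. ]
20 [ 56.1 -66.2  -0.1] [ 16.2 -14.7  -0. ]
25 [ 73.5 -79.4  -0.2] [ 17.4 -13.2  -0. ]
30 [ 92.  -91.1  -0.2] [ 18.5 -11.6  -0. ]
35 [ 111.3 -101.    -0.2] [ 19.4 -10.   -0. ]
40 [ 131.5 -109.3   -0.2] [20.2 -8.2 -0. ]
45 [ 152.4 -115.7   -0.2] [20.8 -6.5 -0. ]
50 [ 173.7 -120.4   -0.2] [21.3 -4.6 -0. ]
```

```bash
python3 -m jog '0 0 0 3 -4.7 0 0;0 0 0 3 -4.6 0 0;0 0 0 5.8 -9 0 0;0 0 0 6.5 -8.7 0 0;0 0 0 6.9 -8.5 0 0'
python3 -c "
from h import *
f=grab('top','t11.png');g=grab('side','s11.png')
b=np.hstack([cv2.resize(x['color'][s][:,:,::-1],None,fx=4,fy=4) for x,s in((f,np.s_[190:290,140:240]),(g,np.s_[160:260,160:260]))])
cv2.imwrite('pics/z11.png',b)
to(.4789,.2378,.0911,-12.3); print(r.get_obs()['joints'].round(3))"
```

```text
clock: 18.4
tcp_pos: [0.4822, 0.2365, 0.1336]
orientation: [-1.584, -0.248, -0.58]
contact_force: [2.3, 0.1, -4.1]
grip_width: 0.0104
clk 18.5 tcp [0.4823 0.2365 0.1341] w 0.0098 F [-0.5 -0.1 -3. ] jaw -12.4 ty [ 0.491 -0.109 -0.864]
tool shift mm [-24.8  35.4   0.5] norm 43.2 turn about tool y -0.1
[-0.996  0.283  0.168  2.272  0.947  0.51  -1.882]
```

View pics/z11.png

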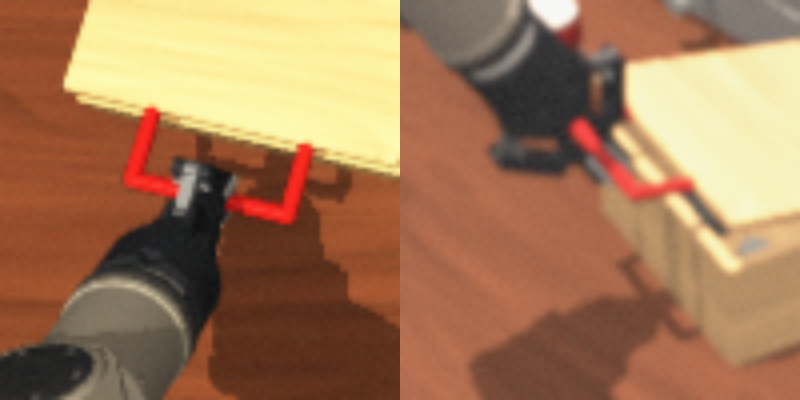

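```bash
python3 -m jog '0 0 0 7.2 -8.2 0 0;0 0 0 7.6 -7.8 0 0;0 0 0 7.9 -7.5 0 0;0 0 0 8.3 -7.2 0 0;0 0 0 8.5 -6.8 0 0'
python3 -m jog '0 0 0 8.9 -6.4 0 0;0 0 0 9.1 -6 0 0;0 0 0 9.4 -5.6 0 0;0 0 0 9.6 -5.2 0 0;0 0 0 9.8 -4.8 0 0'
python3 -c "
from h import *
g=grab('side','s12.png')
cv2.imwrite('pics/z12.png',cv2.resize(g['color'][130:270,150:330,::-1],None,fx=4,fy=4))
to(.4789,.2378,.0911,-12.3); print(r.get_obs()['joints'].round(3))"
```

```text
clock: 18.92
tcp_pos: [0.4953, 0.2335, 0.1845]
orientation: [-1.585, -0.247, -0.577]
contact_force: [-8.6, 1.1, -0.8]
grip_width: 0.0098
clock: 19.33
tcp_pos: [0.5197, 0.2279, 0.2318]
orientation: [-1.587, -0.246, -0.576]
contact_force: [-9.8, -0.3, 4.2]
grip_width: 0.0102
clk 19.38 tcp [0.5215 0.2276 0.234 ] w 0.0098 F [-23.5  -2.   14.6] jaw -12.3 ty [ 0.489 -0.111 -0.865]
tool shift mm [-109.5  101.7    1.4] norm 149.5 turn about tool y 0.0
[-0.895  0.15   0.138  2.128  0.689  0.678 -1.483]
```

View pics/z12.png

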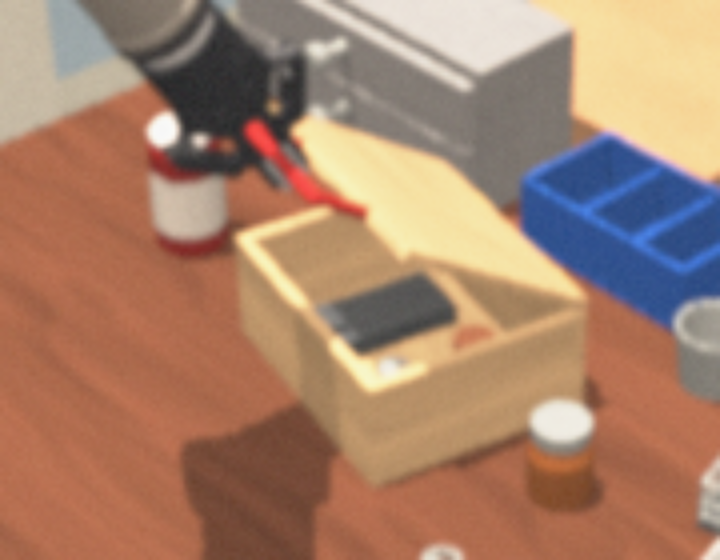

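```bash
python3 -m jog '0 0 0 -0.9 -1.8 0 0;0 0 0 0 0 0 0;0 0 0 0 0 0 0;0 0 0 0 0 0 0;0 0 0 0 0 0 0'
python3 -c "
from h import *
to(.4789,.2378,.0911,-12.3)"
```

```text
clock: 19.8
tcp_pos: [0.5212, 0.2276, 0.234]
orientation: [-1.585, -0.248, -0.58]
contact_force: [-1.7, -2.6, -1.4]
grip_width: 0.0102
clk 19.8 tcp [0.5212 0.2276 0.234 ] w 0.0102 F [-1.7 -2.6 -1.4] jaw -12.3 ty [ 0.49  -0.111 -0.864]
tool shift mm [-109.5  101.6    1.4] norm 149.4 turn about tool y 0.0
```

```bash
python3 -m jog '0 0 0 9.9 -4.5 0 0;0 0 0 10 -4.3 0 0;0 0 0 10 -4 0 0;0 0 0 0 0 0 0;0 0 0 0 0 0 0'
python3 -c "
from h import *
g=grab('side','s13.png')
cv2.imwrite('pics/z13.png',cv2.resize(g['color'][130:270,150:330,::-1],None,fx=4,fy=4))
to(.4789,.2378,.0911,-12.3)"
```

```text
clock: 20.22
tcp_pos: [0.5408, 0.2231, 0.2604]
orientation: [-1.585, -0.247, -0.582]
contact_force: [1.6, -2.7, -5.4]
grip_width: 0.0103
clk 20.27 tcp [0.5404 0.2232 0.26  ] w 0.0099 F [ 2.  -1.9 -5.9] jaw -12.3 ty [ 0.49  -0.111 -0.864]
tool shift mm [-139.6  114.2    1.7] norm 180.3 turn about tool y -0.0
```

View pics/z13.png

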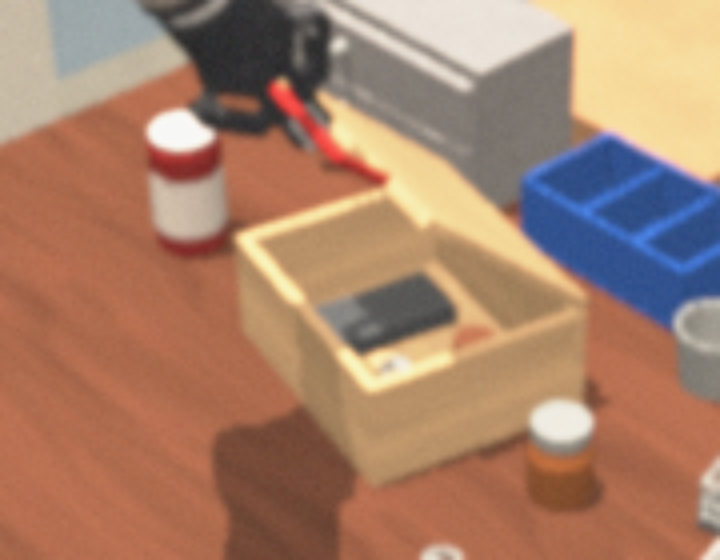

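```bash
python3 -m jog '0 0 0 10.4 -3.2 0 0;0 0 0 10.5 -2.8 0 0;0 0 0 10.6 -2.3 0 0;0 0 0 0 0 0 0;0 0 0 0 0 0 0'
python3 -m jog '0 0 0 0 0 0 0;0 0 0 0 0 0 0;0 0 0 0 0 0 0;0 0 0 0 0 0 0;0 0 0 0 0 0 0'
python3 -c "
from h import *
f=grab('top','t14.png');g=grab('side','s14.png');np.savez('top14.npz',**f);np.savez('side14.npz',**g)
b=np.hstack([cv2.resize(x['color'][s][:,:,::-1],None,fx=4,fy=4) for x,s in((f,np.s_[130:270,150:250]),(g,np.s_[130:270,150:250]))])
cv2.imwrite('pics/z14.png',b);cv2.imwrite('pics/z14b.png',np.hstack([cv2.resize(x['color'][s][:,:,::-1],None,fx=4,fy=4) for x,s in((f,np.s_[130:240,310:400]),(g,np.s_[190:300,310:400]))]))
to(.4789,.2378,.0911,-12.3); o=r.get_obs()
print(np.degrees(np.arcsin((o['tcp_pos'][2]+.0164-.107)/.25)))
P=pts(f);hu,s,v=hsv(f)
# lid plane: points in rotated box frame
b=np.array([.977,-.213]);c=np.array([.6146,.2061])
X=(P[...,:2]-c)@b; Y=(P[...,:2]-c)@np.array([.213,.977])
m=(abs(Y+.06)<.05)&(P[...,2]>.12)&(X<.095)&(X>-.04)&(v>110)
from numpy import polyfit
k=polyfit(X[m],P[...,2][m],1);res=P[...,2][m]-np.polyval(k,X[m]);print(m.sum(),np.degrees(np.arctan(-k[0])),res.std())
"
```

```text
clock: 20.68
tcp_pos: [0.5625, 0.2181, 0.2829]
orientation: [-1.586, -0.247, -0.581]
contact_force: [-3.0, -4.1, -2.9]
grip_width: 0.0102
clock: 21.1
tcp_pos: [0.5619, 0.2182, 0.2824]
orientation: [-1.587, -0.247, -0.579]
contact_force: [-2.0, -5.1, -2.5]
grip_width: 0.01
clk 21.2 tcp [0.5619 0.2183 0.2824] w 0.01 F [-1.8 -5.8 -3.1] jaw -12.2 ty [ 0.489 -0.112 -0.865]
tool shift mm [-169.7  122.7    2.2] norm 209.4 turn about tool y 0.1
50.10125813152466
1472 48.41100720363333 0.0032539205046103635
```

View pics/z14.png

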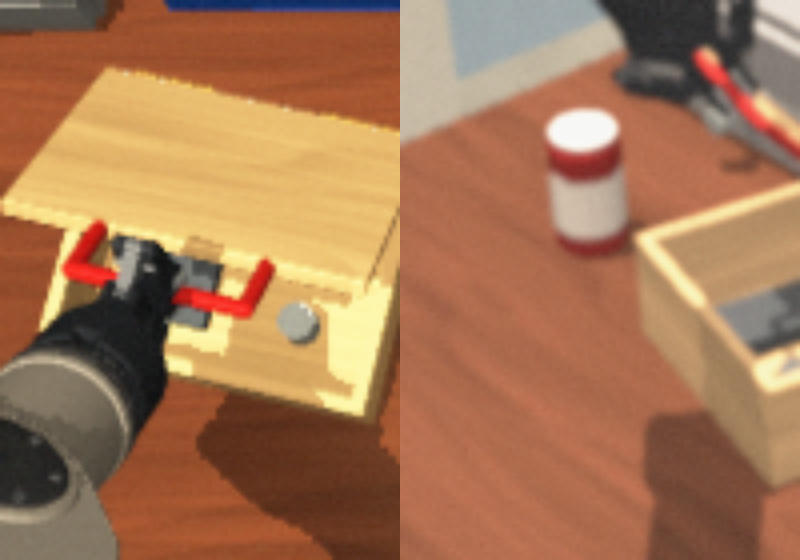

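View pics/z14b.png

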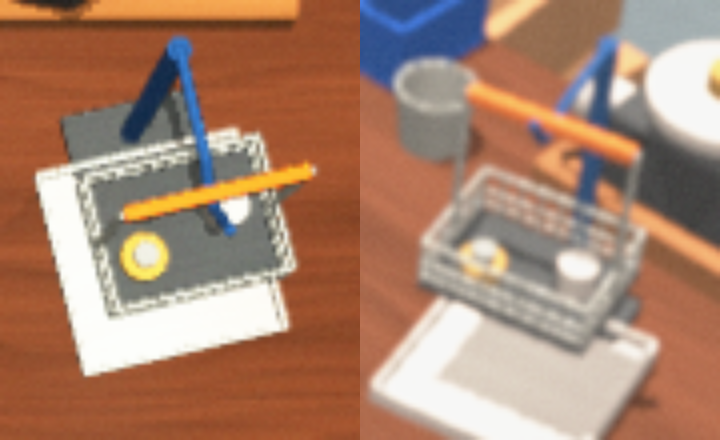

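```bash
python3 -m jog '0 0 0 0 0 0 0;0 0 0 0 0 0 0;0 0 0 0 0 0 0;0 0 0 0 0 0 0;0 0 0 0 0 0 0'
python3 -c "
from h import *
o=r.get_obs();print(o['tcp_pos'],o['grip_width'],abs(o['qvel']).max())
T=np.load('top14.npz');hu,s,v=hsv(T);m=(hu>16)&(hu<24)&(s>180)&(v>200);w=np.zeros_like(m);w[165:190,335:395]=1
k=max(comps(m&w,10),key=lambda k:k.sum());c,e1,e2=rect(k)
for e in(c,e1,e2):print(cast(T,*e,.252).round(4))
print(r.hand_in())"
```

```text
clock: 21.62
tcp_pos: [0.5618, 0.2183, 0.2823]
orientation: [-1.587, -0.247, -0.579]
contact_force: [-2.1, -5.1, -3.1]
grip_width: 0.0104
[0.56183549 0.21826294 0.28234297] 0.010424008558859502 0.00219581922873971
[ 0.6239 -0.2139  0.252 ]
[ 0.6378 -0.2725  0.252 ]
[ 0.61   -0.1554  0.252 ]
the job is handed in; nothing more can be done
None
```

The basket is hanging by its orange handle on the hook with both parts in it. The lid is up at about 50°, and the gripper is still closed on the red pull. I handed the job in at about 21.6 s; no verdict was reported.

- **Basket:** I gripped the crossbar about 36 mm off its middle and let go once it was seated. In the last pictures it hangs level with the gear and piston inside. The crossbar's middle measures about 1 mm sideways from the seat I had located, at its expected height of about 246 mm.
- **Lid:** The angle from gripper height is 50.1° and from a plane fitted to the depth image 48.4°. They disagree by 1.7°, but both lie within 45–55°.
- **Holding still:** The arm was at rest (joint speeds 0.002 rad/s or less). The gripper opening was 10.4 mm on the 12 mm bar; it also reads 1–2 mm low on the 10 mm crossbar.
- **Sideways force:** At about 35° the force rose to roughly 28 N towards the hinge, so I eased it off 2 mm before going on. About 6 N remained at the end, mostly sideways.
- **Bystanders:** I did not measure their positions afterwards. Nothing looked moved in the pictures, but the last views show only the can and the tin clearly.

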